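Stand up the tall inspection pillar

TASK

Two inspection pillars (a square foot, a thin rod and a round table) are lying on the bench. Stand the longer one up on its square foot, on the spot where it lies, so that a board can be laid on it: raise its round end while the foot keeps resting on the bench as the pivot, then let go. Leave the shorter pillar lying as it is.

Things in the scene. Friction and masses are not known exactly. Their poses are not given: they have to be found in the camera images.
- pillar_tall: longer of two lying metal pillars, 130 mm, 0.3-0.6 kg, loose: square foot 40 x 40 x 12 mm, bare rod 16 mm thick, solid round table 40 mm in diameter, 22 mm thick. Lies level on an edge of the foot and the table's rim, axis 20 mm above the bench. Origin: halfway along, on the bench below the axis as it lies; x runs along the rod from foot to table (up once it stands), z is up as it lies
- pillar_tall_foot (a point): centre of the underside of the tall pillar's square foot (20 mm above the bench as it lies, 0 once it stands)
- pillar_tall_head (a point): centre of the tall pillar's round table, on the axis, 119 mm from the underside of the foot and 11 mm from the table's end face; the 40 mm wide round rim can be gripped here, and held lightly (about 8 N) it turns between the fingers as it is raised
- pillar_short: a pillar of the same make, only 80 mm long, lying; to be left alone. Origin and axes as for the tall one
Mind the look-alikes: they are no part of the job. Leave any blue look-alike of the pillar_tall alone.

How it is judged (in metres and radians):
At the end, for the whole second after the job is handed in: The tall pillar stands at rest on its square foot on the bench, its rod within 10 degrees of vertical, round table up, the centre of the foot's underside within 80 mm of where it was at the start (tipping it up in place moves that point about 28 mm) (angle between pillar_tall's own x axis and vertical below 0.17 rad and height (world z) of pillar_tall_foot below 0.01 m and distance of pillar_tall_foot from where it was at the start of the episode below 0.08 m and linear speed of pillar_tall below 0.02 m/s); the robot touches nothing.
It fails at once if the tall pillar's foot is lifted off the bench: the centre of its underside rises above 45 mm (it starts at 20 mm) (height (world z) of pillar_tall_foot above 0.045 m).
It fails at once if the shorter pillar is moved by more than 30 mm (distance of pillar_short from where it was at the start of the episode above 0.03 m).
It also fails if it takes over 42 s, if anything falls off the work surface, if the arm or the gripper's body presses on something with over 40 N, if the wrist force passes 120 N, or if a joint passes its speed limit or range.

ROBOT

A 7-joint arm with a two-finger parallel gripper is mounted at the origin on a cart in front of the work surface, level with it; the furniture and walls round the work are solid. World frame = base frame: x ahead of the robot, y to its left, z up, the work surface at z = 0. Lengths are in mm, angles in rad, forces in N, time in s.
With the tool pointing down it reaches from about 350 to 900 mm from the base axis. Payload 8.1 kg.
Tool frame: the origin (TCP) lies between the finger pads; the fingertips stand 11 mm ahead of it and the grasp point (between the pads) lies 8 mm behind it; y points along the fingers, x is the direction in which the jaws open and shut, and the axes are right-handed (so a half turn about y gives the same grasp; the last joint's range is limited). The gripper opens to 92 mm and grips with 3 to 60 N. Pads are 19 mm wide; open, the fingers measure 130 mm over their backs; the gripper's body (75 mm by 190 mm) begins 47 mm behind the grasp point.
Start: joints at [1.107, 0.434, 0.025, 1.573, -0.012, 1.134, -0.075], TCP at [220.617, -584.783, 201.542] pointing down, gripper open.
Joint ranges: [-2.62, 2.62], [-0.44, 2.09], [-1.27, 1.32], [0.08, 2.57], [-1.32, 4.46], [0.12, 2], [-2.74, 2.74]. Speed limits (rad/s): [2.22, 2.22, 3.01, 3.01, 3.14, 3.14, 3.14].

INTERFACE

Orientations are given as a unit quaternion [x, y, z, w].
In Python, from bench import r gives the robot as it stands. The module is installed in compiled form; this text tells all that it offers.
- The arm moves only by the tool send_rows, never from a script. Its argument "plan" is a list of rows, each a list of 5 numbers: the shift along the tool's x, y, z in mm, then the turn about the tool's y in rad, then the opening, from -1 (shut) to 1 (fully open). In form: [[x, y, z, twist, gripper], ...]. A call has 1 to 12 rows; each row is the pose to reach, as a shift and turn from the pose commanded when the call began, along the tool's axes at that moment; what a row does not reach only later rows make up. A row lasts 1/12 s, in which the tool goes at most 41.7 mm and 7.16 degrees, less where a joint would pass 70% of its speed; a pose out of reach is approached as far as the arm can. A call with a gripper value outside its range is refused whole. The fingers move at their own pace and stop on an object; "grip_force" is the grip in N (left out, the last holds). Time passes only in rows, so rows that repeat a pose let the fingers close. It gives the time, the measured TCP pose, the force and the opening at its end, in the units of the state.
- r.state(): the state, without advancing time (a new reading comes with each control period).
- r.get_image(name): name is "scene" or "top" or "wrist"; returns a dict with "color" (420x560x3 uint8, red, green, blue), "depth" (420x560 float32, mm along the optical axis (not along the pixel's ray), 0 where there is no reading), "camera_matrix" (3x3 intrinsics, pixels), "origin" and "rotation" of the camera in the world; the wrist camera has in their place "mount" (4x4, takes a point from camera to tool coordinates, whose origin is the TCP and whose axes are the tool frame's). Camera axes: x right, y up, looking along -z (the intrinsics and any distortion apply to the point x, -y, -z); pixel columns grow to the right and rows downward; lengths in mm; the calibration is good to about 2 mm. A picture is of the moment at which its call begins: read the wrist's pose just before it.
- r.close_job(): hands the job in, once; it reports no verdict.
Trained networks look in the newest picture that a camera, given by its name, has taken for a name from the list of things; names that differ only in an ending like _2 or _b are one class to them, and where a whole thing is asked for, a point or a joint stands for the part that bears it (a point fixed in the world has none). Each returns a list of dicts, best first, with "confidence" (0 to 1); they miss things now and then, are a little off and sometimes report something else, mostly with a low value. They report only what shows in the picture. A call takes as long as a camera call. They do not tell look-alikes from the thing itself.
- r.outline_of(camera, query): "mask" (420x560 bool, what is visible of it) and "bbox" ([left, top, right, bottom] in pixels, round what is visible of it).
The state is a dict: "time_s": time; "joints": joint angles; "joint_vel": joint speeds; "tau": joint torques, N m; "tool_pos": TCP position; "eef_rot": TCP orientation; "contact_force": force on the tool from outside, world axes, zero at the start; "torque": the same for the moment, N m; "grip_width": opening from 0.0 (shut) to 1.0 (fully open).
Only numpy, scipy, OpenCV 4.12 (cv2) and the standard library are available. Lean on these libraries where they do the work, as an engineer would, in place of code of your own. Each camera call takes 0.05 s, during which the arm holds its last target.

## Working session

There is one attempt and no reset: what is moved stays moved. The work goes in short steps, Python scripts to look and compute and a tool call to move; the robot and the scene stay as the last step left them, time stands still between calls to the robot, and variables do not carry over. Pictures are saved under pics/ and viewed, and the job is handed in when it is done.

Besides the shell and the picture viewer there is one more tool, called after ">>>" in YAML: its name, and indented under it one key for each argument. send_rows: Moves the arm, as the interface text tells. Its arguments: {"type":"object","properties":{"plan":{"type":"array"},"grip_force":{"type":"number"}},"required":["plan"]}

```bash
mkdir -p pics; cat > h.py <<'E'
import numpy as np,cv2
from bench import r
from scipy.spatial.transform import Rotation as R
def cloud(im):
    d=im["depth"];K=im["camera_matrix"];v,u=np.mgrid[:420,:560]
    X=(u-K[0,2])/K[0,0]*d;Y=(v-K[1,2])/K[1,1]*d
    P=np.stack([X,-Y,-d],-1)
    return P@np.array(im["rotation"]).T+np.array(im["origin"])
def save(n,c): cv2.imwrite("pics/"+n+".png",cv2.cvtColor(c,cv2.COLOR_RGB2BGR))
E
python3 - <<'E'
from h import *
s=r.state();print(s["time_s"],s["tool_pos"],s["eef_rot"],s["grip_width"],R.from_quat(s["eef_rot"]).as_matrix().round(3))
for c in("scene","top"):
    im=r.get_image(c);save(c+"1",im["color"]);np.savez(c+"1.npz",**im)
    print(c,im["origin"],im.get("distortion"),im.keys())
    P=cloud(im)
    for q in("pillar_tall","pillar_short","pillar_tall_head"):
        for o in r.outline_of(c,q):
            m=o["mask"]&(im["depth"]>0);p=P[m]
            print(q,round(o["confidence"],2),o["bbox"],np.median(p,0).round(),p.min(0).round(),p.max(0).round(),im["color"][m].mean(0).round())
E
```

```text
0.0 [ 220.35824157 -584.27303071  200.75338431] [-0.58129831  0.40269565 -0.40172683  0.58184537] 1.0029648157097981 [[ 0.353 -0.001  0.936]
 [-0.936  0.001  0.353]
 [-0.002 -1.    -0.   ]]
scene [209.90705842 611.62713785 606.89235248] None dict_keys(['color', 'depth', 'camera_matrix', 'origin', 'rotation'])Traceback (most recent call last):
  File "<stdin>", line 6, in <module>
  File "h.py", line 8, in cloud
    return P@np.array(im["rotation"]).T+np.array(im["origin"])
           ~^~~~~~~~~~~~~~~~~~~~~~~~~~~
ValueError: matmul: Input operand 1 has a mismatch in its core dimension 0, with gufunc signature (n?,k),(k,m?)->(n?,m?) (size 4 is different from 3)
```

```bash
sed -i 's/np.array(im\["rotation"\]).T/R.from_quat(im["rotation"]).as_matrix().T/' h.py
python3 - <<'E'
from h import *
for c in("scene","top"):
    im=r.get_image(c);save(c+"1",im["color"]);np.savez(c+"1.npz",**im)
    print(c,im["origin"])
    P=cloud(im)
    for q in("pillar_tall","pillar_short"):
        for o in r.outline_of(c,q):
            m=o["mask"]&(im["depth"]>0);p=P[m]
            print(q,round(o["confidence"],2),o["bbox"],np.median(p,0).round(),p.min(0).round(),p.max(0).round(),im["color"][m].mean(0).round())
E
```

```text
scene [209.90705842 611.62713785 606.89235248]
pillar_tall 0.81 [190.6, 270.0, 255.9, 320.7] [518. 223.  26.] [459. 175.  -2.] [593. 245.  41.] [148. 143. 140.]
pillar_tall 0.7 [185.0, 329.0, 259.7, 394.8] [435. 346.  29.] [ 379.  265. -183.] [510. 369.  43.] [ 48.  76. 144.]
pillar_short 0.91 [328.0, 153.0, 355.4, 178.2] [ 491. -335.   24.] [ 452. -417.   -3.] [ 542. -316.   41.] [142. 136. 133.]
top [ 436.73866849  -10.44732571 1050.62455849]
pillar_tall 0.88 [179.6, 182.1, 198.5, 231.2] [532. 219.  28.] [462. 196.  -3.] [595. 243.  43.] [143. 138. 131.]
pillar_tall 0.86 [135.0, 210.6, 153.1, 265.0] [446. 341.  31.] [381. 316.  -0.] [509. 367.  45.] [ 25.  60. 136.]
pillar_short 0.55 [390.2, 198.7, 406.9, 228.1] [ 495. -337.   32.] [ 454. -362.   -3.] [ 535. -316.   45.] [139. 132. 126.]
```

View pics/scene1.png

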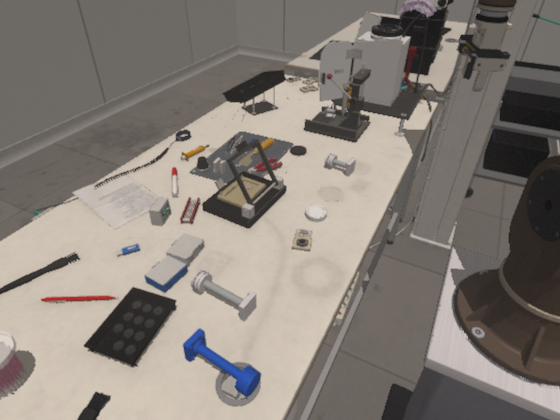

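View pics/top1.png

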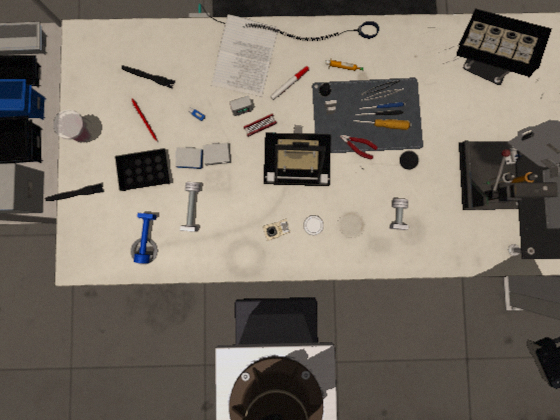

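```bash

python3 - <<'E'
from h import *
a=np.load("top1.npz",allow_pickle=True);b=np.load("scene1.npz",allow_pickle=True)
A=cv2.resize(a["color"][170:245,150:240],(540,450),interpolation=cv2.INTER_CUBIC)
B=cv2.resize(b["color"][255:335,175:271],(540,450),interpolation=cv2.INTER_CUBIC)
save("crop1",cv2.resize(np.hstack([A,B]),(800,333)))
for n,c,(u0,v0,u1,v1) in(("top",a,(170,175,210,240)),("scene",b,(180,260,265,330))):
    im={k:c[k] for k in c.files};P=cloud(im)[v0:v1,u0:u1].reshape(-1,3)
    p=P[(P[:,2]>8)&(P[:,2]<60)&(P[:,0]>440)&(P[:,0]<610)&(P[:,1]>185)&(P[:,1]<255)];
    xy=p[:,:2];m=xy.mean(0);w=np.linalg.svd(xy-m)[2][0] if 0 else np.linalg.svd(xy-m,full_matrices=False)[2][0]
    w=w*np.sign(w[0]);t=(xy-m)@w;q=(xy-m)@np.array([-w[1],w[0]])
    print(n,len(p),m,w,np.degrees(np.arctan2(w[1],w[0])),t.min(),t.max())
    for k in np.arange(np.floor(t.min()/8)*8,t.max(),8):
        s=(t>=k)&(t<k+8)
        if s.any():print(k,s.sum(),q[s].min().round(1),q[s].max().round(1),p[s,2].max().round(1),np.median(p[s,2]).round(1))
E
```

```text
top 445 [527.35181262 218.22002457] [ 0.99497074 -0.10016599] -5.74872910457466 -66.43618474703698 63.205970770566374
-72.0 16 -17.8 20.1 42.7 40.4
-64.0 55 -18.9 21.6 43.5 39.2
-56.0 36 -18.7 16.8 42.1 29.8
-48.0 18 -6.4 7.9 32.0 26.6
-40.0 18 -5.4 9.0 30.4 25.7
-32.0 20 -6.1 9.8 30.0 25.7
-24.0 18 -6.5 6.8 31.5 26.8
-16.0 18 -5.1 8.4 30.7 26.8
-8.0 19 -5.9 9.7 30.9 25.0
0.0 19 -6.2 6.3 29.0 25.9
8.0 17 -5.8 8.4 28.8 26.4
16.0 18 -5.2 9.3 28.0 26.4
24.0 18 -4.7 10.3 31.1 26.1
32.0 18 -5.6 7.8 30.4 26.6
40.0 48 -17.4 21.1 42.5 34.6
48.0 45 -17.6 18.6 43.4 36.3
56.0 44 -17.0 20.6 42.3 36.6
scene 949 [521.40137316 222.6968779 ] [ 0.99771201 -0.06760725] -3.8765668531855395 -61.406109926895816 70.66390796656945
-64.0 196 -22.8 18.3 40.4 26.6
-56.0 103 -21.4 18.1 40.8 38.5
-48.0 8 -16.0 15.9 36.1 26.4
-40.0 33 -8.6 4.8 27.9 25.2
-32.0 34 -9.7 5.6 28.6 24.6
-24.0 32 -10.0 4.6 28.4 25.7
-16.0 37 -9.6 5.0 27.9 24.7
-8.0 29 -9.7 4.7 27.8 25.7
0.0 30 -9.9 4.5 27.9 24.5
8.0 34 -9.5 4.5 28.1 25.1
16.0 31 -9.7 4.4 28.7 25.7
24.0 30 -11.0 3.4 28.2 24.9
32.0 32 -10.5 3.9 28.0 24.5
40.0 59 -23.5 14.6 41.5 26.0
48.0 132 -24.8 15.1 41.3 29.1
56.0 74 -22.1 15.6 40.8 34.4
64.0 55 -21.2 14.6 40.0 34.4
```

View pics/crop1.png

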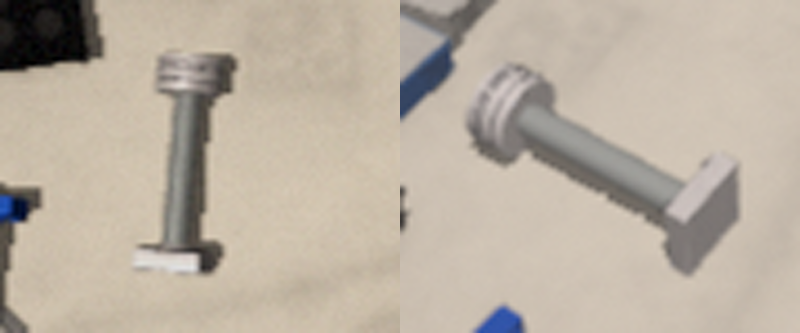

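```bash

python3 - <<'E'
from h import *
a=np.load("top1.npz",allow_pickle=True);b=np.load("scene1.npz",allow_pickle=True)
for n,c in(("top",a),("scene",b)):
    im={k:c[k] for k in c.files};P=cloud(im).reshape(-1,3)
    p=P[(P[:,2]>8)&(P[:,2]<60)&(P[:,0]>480)&(P[:,0]<560)&(P[:,1]>185)&(P[:,1]<255)]
    f=cv2.fitLine(p[:,:2].astype(np.float32),cv2.DIST_HUBER,0,.01,.01).ravel();print(n,len(p),f,np.degrees(np.arctan2(f[1],f[0])))
    for lo,hi in((440,480),(555,610)):
        p=P[(P[:,2]>8)&(P[:,2]<60)&(P[:,0]>lo)&(P[:,0]<hi)&(P[:,1]>185)&(P[:,1]<255)]
        print(' end',p.min(0).round(),p.max(0).round(), ((p.min(0)+p.max(0))/2).round(1))
    q=P[(P[:,0]>350)&(P[:,0]<750)&(P[:,1]>-450)&(P[:,1]<400)&(P[:,2]>60)&(P[:,2]<400)]
    print(len(q)); 
    if len(q):print(q.min(0),q.max(0))
T=np.array([585,215,260.]);s=r.state();print(R.from_quat(s["eef_rot"]).inv().apply(T-s["tool_pos"]),s["tool_pos"])
E
```

```text
top 185 [ 9.9586076e-01 -9.0892069e-02  5.1959015e+02  2.1952042e+02] -5.2149286
 end [460. 205.   8.] [479. 246.  43.] [469.4 225.5  25.8]
 end [556. 195.  14.] [592. 235.  43.] [573.8 215.1  28.8]
676
[ 579.19148699 -139.11255321   60.15933973] [659.17006459  11.61462425 176.62341988]
scene 318 [ 9.9600488e-01 -8.9298666e-02  5.1956250e+02  2.2269759e+02] -5.1232605
 end [459. 204.   8.] [480. 245.  41.] [469.5 224.4  24.4]
 end [555. 195.   9.] [593. 235.  41.] [573.9 214.6  25.3]
875
[ 590.14537518 -130.19919257   60.14921591] [659.54083237  -6.10890773 174.84832607]
[-619.5785829   -58.47743723  623.22038939] [ 220.56865895 -584.65524607  201.32999156]
```

>>> send_rows:
  plan:
    - [0, -30, 0, 0, 1]
    - [0, -65, 0, 0, 1]
    - [-30, -95, 28, -0.12, 1]
    - [-60, -95, 57, -0.24, 1]
    - [-90, -95, 86, -0.36, 1]
    - [-120, -95, 115, -0.48, 1]
    - [-150, -95, 143, -0.6, 1]
    - [-180, -95, 172, -0.72, 1]
    - [-208, -95, 199, -0.84, 1]
    - [-236, -95, 225, -0.96, 1]
    - [-264, -95, 252, -1.08, 1]
    - [-290, -95, 277, -1.2, 1]

```text
time_s: 1.35
tool_pos: [378.0, -213.1, 296.9]
eef_rot: [0.707, -0.001, 0.001, -0.707]
contact_force: [-0.4, -0.8, -0.3]
grip_width: 1.002
```

```bash

python3 - <<'E'
from h import *
s=r.state();print(s["tool_pos"],s["joints"],s["time_s"]);M=R.from_quat(s["eef_rot"]);print(M.as_matrix().round(3),np.degrees(np.arctan2(*M.as_matrix()[[1,0],0])))
print(M.inv().apply(np.array([560,215,300])-s["tool_pos"]))
E
```

```text
[ 377.96063251 -213.10157054  296.86547499] [ 0.75656848  0.07199652 -0.38792658  1.8262051   0.02894033  1.2480466
  0.35723328] 1.35
[[ 1.     0.001  0.003]
 [-0.003 -0.001  1.   ]
 [ 0.001 -1.    -0.001]] -0.18085002513890663
[180.6892415   -3.23011441 428.67245727]
```

>>> send_rows:
  plan:
    - [15, 0, 36, -0.12, 1]
    - [30, 0, 72, -0.24, 1]
    - [45, 0, 108, -0.36, 1]
    - [60, 0, 143, -0.48, 1]
    - [75, 0, 179, -0.6, 1]
    - [90, 0, 214, -0.73, 1]
    - [105, 0, 250, -0.85, 1]
    - [120, 0, 286, -0.98, 1]
    - [135, 0, 322, -1.1, 1]
    - [150, 0, 358, -1.23, 1]
    - [165, 0, 394, -1.36, 1]
    - [181, 0, 428, -1.48, 1]

```text
time_s: 2.35
tool_pos: [563.1, 212.5, 296.5]
eef_rot: [0.524, 0.474, -0.474, -0.524]
contact_force: [0.8, -0.1, 0.8]
grip_width: 1.001
```

```bash

cat > look.py <<'E'
from h import *
import sys
s=r.state();M=R.from_quat(s["eef_rot"]);m=M.as_matrix()
im=r.get_image("wrist");save(sys.argv[1],im["color"]);np.savez("wrist.npz",**im)
print(s["tool_pos"].round(1) if hasattr(s["tool_pos"],'round') else s["tool_pos"],np.round(s["joints"],2),s["time_s"],s["grip_width"],np.round(s["contact_force"],1))
print(m.round(3),np.degrees(np.arctan2(m[1,0],m[0,0])))
d=im["depth"];K=im["camera_matrix"];v,u=np.mgrid[:420,:560]
P=np.stack([(u-K[0,2])/K[0,0]*d,-(v-K[1,2])/K[1,1]*d,-d],-1)
T=np.array(im["mount"]);P=P@T[:3,:3].T+T[:3,3];P=P@m.T+np.array(s["tool_pos"]);P[d==0]=np.nan
np.save("wristP.npy",P)
for o in r.outline_of("wrist","pillar_tall"):
    p=P[o["mask"]&(d>0)];print(o["confidence"],o["bbox"],np.median(p,0).round(1),p.min(0).round(1),p.max(0).round(1))
E
python3 look.py w1
```

```text
[563.1 212.5 296.5] [ 0.09  0.46 -0.82  1.43  0.33  1.39  0.73] 2.35 1.0005161502396354 [ 0.8 -0.1  0.8]
[[ 0.1    0.    -0.995]
 [ 0.995  0.     0.1  ]
 [ 0.    -1.    -0.   ]] 84.27070820728991
0.93 [266.4, 79.8, 299.8, 191.9] [526.1 218.8  28. ] [460.5 194.4  -0.9] [598.9 243.5  42.5]
0.81 [360.3, 0.0, 408.5, 116.1] [446.5 339.9  28.7] [ 260.4  314.6 -755.4] [513.2 599.9  44.7]
```

View pics/w1.png

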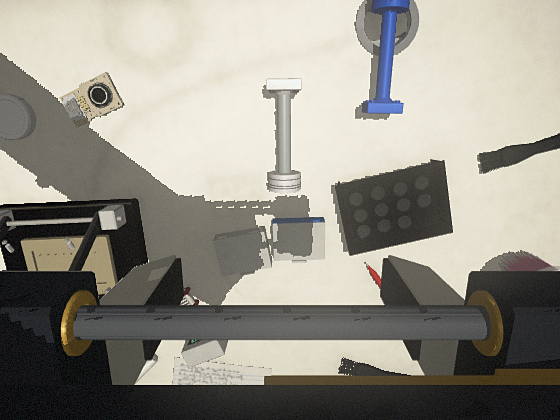

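```bash

cat > fit.py <<'E'
from h import *
P=np.load("wristP.npy").reshape(-1,3);P=P[~np.isnan(P[:,0])]
b=(P[:,2]>8)&(P[:,2]<60)&(P[:,1]>185)&(P[:,1]<255)
p=P[b&(P[:,0]>480)&(P[:,0]<560)]
f=cv2.fitLine(p[:,:2].astype(np.float32),cv2.DIST_HUBER,0,.01,.01).ravel();print(len(p),f,np.degrees(np.arctan2(f[1],f[0])))
for lo,hi in((440,480),(558,605)):
    p=P[b&(P[:,0]>lo)&(P[:,0]<hi)];print(np.percentile(p,[1,99],axis=0).round(1),((p.min(0)+p.max(0))/2).round(1))
    p=p[p[:,2]>36];print(' top',np.percentile(p,[2,98],axis=0).round(1))
E
python3 fit.py
```

```text
927 [ 9.9516612e-01 -9.8205775e-02  5.1878711e+02  2.1942068e+02] -5.6358604
[[460.  204.6  22.7]
 [479.4 243.2  41.3]] [469.6 223.8  30.9]
 top [[460.2 205.   36.5]
 [473.5 243.   41.2]]
[[558.7 194.7  12.8]
 [589.5 233.5  40.5]] [574.4 213.8  25.7]
 top [[567.8 203.7  36.3]
 [588.8 224.7  40.5]]
```

>>> send_rows:
  plan:
    - [1, 30, -4, 0, 1]
    - [2, 65, -8, 0, 1]
    - [3, 100, -12, 0, 1]
    - [3, 135, -16, 0, 1]
    - [3, 165, -16, 0, 1]
    - [3, 190, -16, 0, 1]
    - [3, 200, -16, 0, 1]
    - [3, 200, -16, 0, 1]
    - [3, 200, -16, 0, 1]

```text
time_s: 3.2
tool_pos: [579.3, 211.8, 97.3]
eef_rot: [0.526, 0.473, -0.473, -0.526]
contact_force: [0.6, -0.3, 0.2]
grip_width: 1.002
```

```bash
python3 look.py w2; python3 fit.py
```

```text
[579.3 211.8  97.3] [ 0.04  0.64 -0.74  1.67  0.49  1.03  0.61] 3.2 1.0018695722605642 [ 0.6 -0.3  0.2]
[[ 0.106  0.    -0.994]
 [ 0.994  0.     0.106]
 [ 0.    -1.    -0.   ]] 83.90911423623875
0.92 [416.2, 1.5, 506.4, 96.2] [494.  334.5  29.1] [452.7 314.4  -1.8] [510.9 373.5  43.5]
0.74 [251.4, 29.3, 317.3, 234.8] [517.2 219.3  28.1] [459.3 194.    0. ] [590.7 244.2  41.6]
2940 [ 9.9558586e-01 -9.3854927e-02  5.1808307e+02  2.1945943e+02] -5.385417
[[459.9 204.7   8.8]
 [479.5 243.4  40.9]] [469.4 224.   24.8]
 top [[460.1 205.2  36.7]
 [473.5 243.1  40.8]]
[[558.8 195.1  11.7]
 [589.6 233.2  40.1]] [574.6 214.1  24.5]
 top [[567.8 203.5  36.2]
 [588.9 224.4  40.1]]
```

View pics/w2.png

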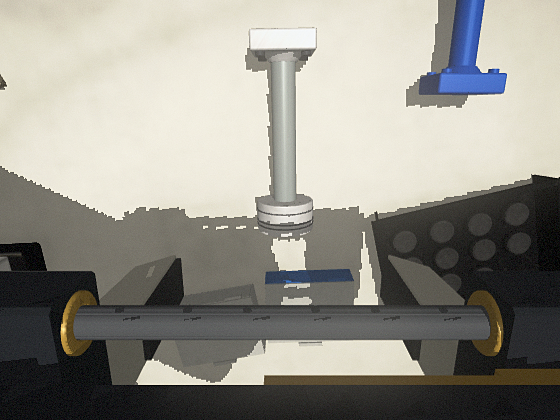

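>>> send_rows:
  plan:
    - [1, 25, 0, 0, 1]
    - [2, 45, 0, 0, 1]
    - [2, 60, 0, 0, 1]
    - [2, 70, 0, 0, 1]
    - [2, 77, 0, 0, 1]
    - [2, 81, 0, 0, 1]
    - [2, 81, 0, 0, 1]
    - [2, 81, 0, 0, 1]

```text
time_s: 3.97
tool_pos: [579.7, 214.1, 16.4]
eef_rot: [0.526, 0.473, -0.472, -0.526]
contact_force: [-0.0, 0.1, 0.3]
grip_width: 0.999
```

>>> send_rows:
  plan:
    - [0, 0, 0, 0, -1]
    - [0, 0, 0, 0, -1]
    - [0, 0, 0, 0, -1]
    - [0, 0, 0, 0, -1]
    - [0, 0, 0, 0, -1]
    - [0, 0, 0, 0, -1]
    - [0, 0, 0, 0, -1]
    - [0, 0, 0, 0, -1]
    - [0, 0, 0, 0, -1]
    - [0, 0, 0, 0, -1]
  grip_force: 8

```text
time_s: 4.8
tool_pos: [579.2, 213.7, 15.5]
eef_rot: [-0.526, -0.473, 0.473, 0.526]
contact_force: [-0.2, -0.9, 0.4]
grip_width: 0.324
```

```bash
python3 look.py w3; python3 fit.py
```

```text
[579.2 213.7  15.5] [ 0.    0.73 -0.68  1.73  0.57  0.89  0.54] 4.8 0.32397415716952577 [-0.2 -0.9  0.4]
[[ 0.106 -0.    -0.994]
 [ 0.994 -0.     0.106]
 [-0.    -1.     0.   ]] 83.93259857201257
0.97 [471.8, 0.3, 557.0, 91.2] [497.  326.7  28.8] [471.3 313.8  -2.4] [510.9 353.4  42.4]
0.84 [228.3, 0.0, 334.4, 298.1] [516.5 219.3  27.7] [458.2 191.6  -2.3] [590.9 249.9  45.3]
6128 [ 9.952398e-01 -9.745670e-02  5.172270e+02  2.197327e+02] -5.592734
[[463.9 204.8   8.5]
 [479.6 243.1  40.9]] [471.5 224.   24.9]
 top [[464.  205.1  36.4]
 [473.8 242.9  40.8]]
[[558.9 188.2  11.3]
 [589.1 241.8  59.3]] [574.5 215.6  34. ]
 top [[565.1 188.5  36.2]
 [588.6 241.5  59.2]]
```

View pics/w3.png

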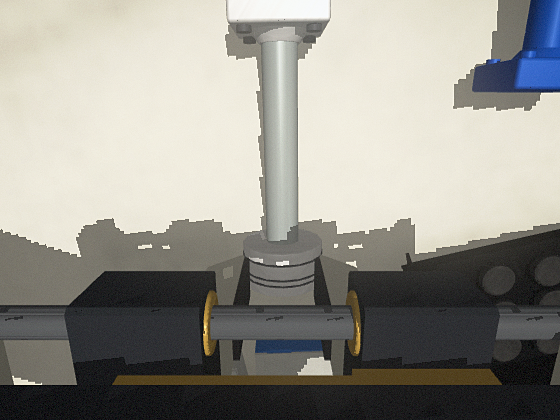

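>>> send_rows:
  plan:
    - [0, 0, 0, 0, -1]
    - [0, 0, 0, 0, -1]
    - [0, 0, 0, 0, -1]
  grip_force: 8

```text
time_s: 5.15
tool_pos: [579.2, 213.7, 15.5]
eef_rot: [0.526, 0.473, -0.473, -0.526]
contact_force: [-0.6, -0.6, 0.4]
grip_width: 0.026
```

```bash
python3 - <<'E'
from h import *
im=r.get_image("scene");c=im["color"];save("s2",cv2.resize(c[200:350,150:350],(800,600),interpolation=cv2.INTER_CUBIC))
w=np.load("wrist.npz",allow_pickle=True)["color"];save("w3c",cv2.resize(w[210:360,190:390],(800,600),interpolation=cv2.INTER_CUBIC))
E
```

```text
(no output)
```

View pics/s2.png

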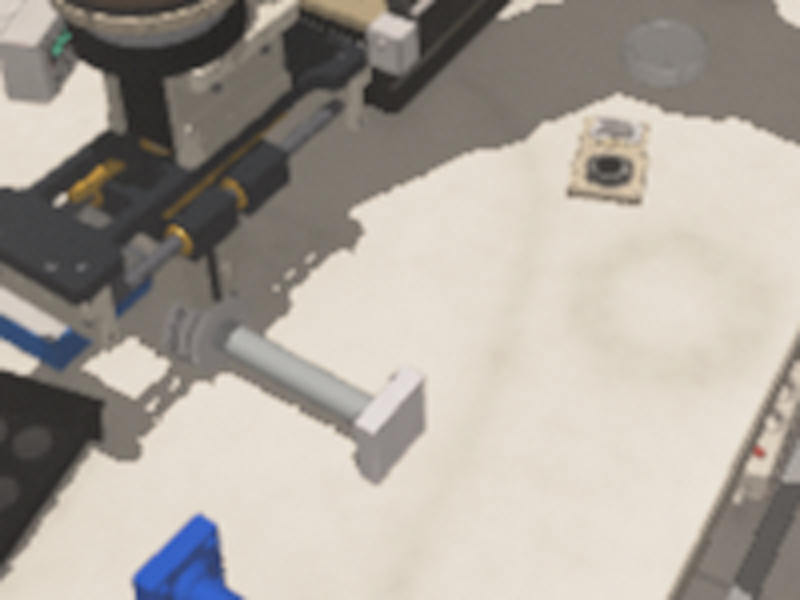

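View pics/w3c.png

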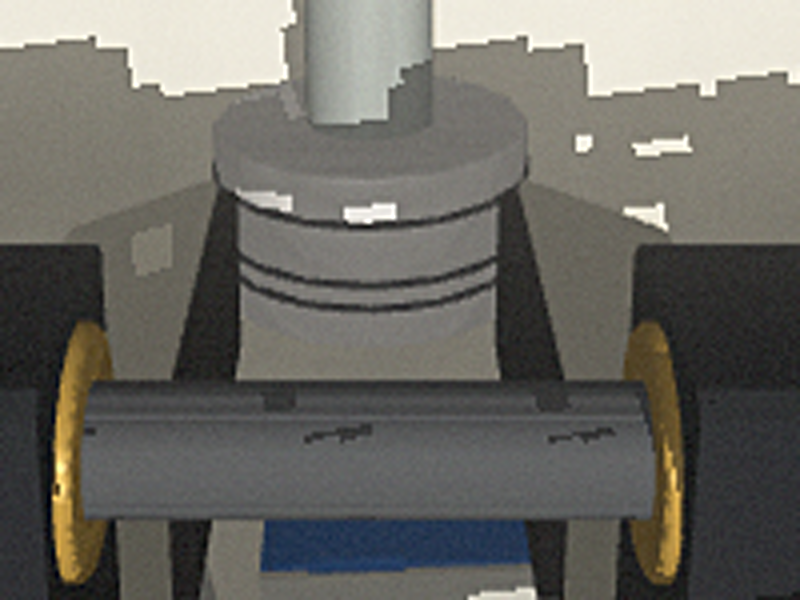

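```bash
python3 look.py w4; python3 fit.py; python3 - <<'E'
from h import *
im=r.get_image("top");P=cloud(im)
for o in r.outline_of("top","pillar_tall"):
    p=P[o["mask"]&(im["depth"]>0)];print(o["confidence"],o["bbox"],p.min(0).round(),p.max(0).round())
E
```

```text
[579.2 213.7  15.5] [ 0.    0.73 -0.68  1.73  0.57  0.89  0.54] 5.2 0.016135325070103828 [0.5 0.1 0.8]
[[ 0.106 -0.    -0.994]
 [ 0.994 -0.     0.106]
 [-0.    -1.     0.   ]] 83.93453894056576
0.61 [228.1, 1.1, 332.2, 293.4] [503.7 220.1  27.1] [453.1 191.2  -2.2] [592.5 250.1  51.6]
0.6 [471.2, 1.4, 558.7, 92.1] [497.  327.1  28.8] [471.5 313.6  -2.2] [511.7 359.6  43.2]
6145 [ 9.9532318e-01 -9.6601136e-02  5.1722955e+02  2.1974371e+02] -5.543482
[[463.9 204.7   8.6]
 [479.6 243.2  40.9]] [471.3 224.1  24.9]
 top [[464.  205.2  36.4]
 [473.9 242.9  40.9]]
[[558.6 196.   10.5]
 [581.6 233.6  58.6]] [573.5 214.4  34. ]
 top [[566.2 200.3  36.3]
 [582.3 229.6  59. ]]
0.92 [132.7, 210.8, 155.0, 263.8] [ 381.  316. -559.] [510. 537.  47.]
```

View pics/w4.png

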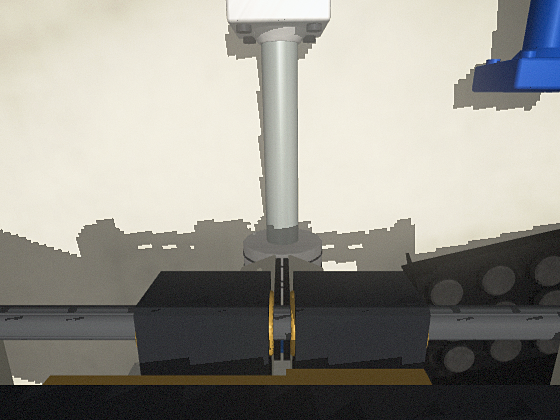

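```bash
python3 - <<'E'
from h import *
s=r.state();M=R.from_quat(s["eef_rot"]).as_matrix()
im=r.get_image("scene");P=(cloud(im)-s["tool_pos"])@M
c=im["color"]
wim=np.load("wrist.npz",allow_pickle=True);print("mount",wim["mount"].round(2))
# tool coords listing in crop 
for v in range(255,292,3):
    print(v,[(u,)+tuple(P[v,u].round().astype(int)) for u in range(186,222,5)])
W=(np.load("wristP.npy")-s["tool_pos"])@M
for v in range(240,385,12):print(v,[tuple(np.nan_to_num(W[v,u]).round().astype(int)) for u in (200,250,276,284,292,320)])
save("s3",cv2.resize(c[230:305,160:260],(800,600),interpolation=cv2.INTER_CUBIC))
E
```

```text
mount [[ 1.0000e+00 -0.0000e+00  0.0000e+00  1.0000e-01]
 [ 0.0000e+00  2.8000e-01 -9.6000e-01 -1.8263e+02]
 [ 0.0000e+00  9.6000e-01  2.8000e-01  7.7500e+01]
 [ 0.0000e+00  0.0000e+00  0.0000e+00  1.0000e+00]]
255 [(186, np.int64(47), np.int64(-128), np.int64(25)), (191, np.int64(28), np.int64(-108), np.int64(15)), (196, np.int64(27), np.int64(-114), np.int64(27)), (201, np.int64(22), np.int64(-114), np.int64(34)), (206, np.int64(11), np.int64(-104), np.int64(34)), (211, np.int64(-81), np.int64(16), np.int64(-49)), (216, np.int64(-87), np.int64(16), np.int64(-40)), (221, np.int64(-94), np.int64(17), np.int64(-32))]
258 [(186, np.int64(28), np.int64(-92), np.int64(0)), (191, np.int64(30), np.int64(-102), np.int64(16)), (196, np.int64(30), np.int64(-109), np.int64(29)), (201, np.int64(25), np.int64(-110), np.int64(36)), (206, np.int64(12), np.int64(-99), np.int64(35)), (211, np.int64(-74), np.int64(17), np.int64(-43)), (216, np.int64(-80), np.int64(17), np.int64(-34)), (221, np.int64(-87), np.int64(17), np.int64(-25))]
261 [(186, np.int64(29), np.int64(-86), np.int64(1)), (191, np.int
[... 7255 characters left out ...]
nt64(-58)), (np.int64(1), np.int64(-9), np.int64(-57)), (np.int64(3), np.int64(-95), np.int64(10)), (np.int64(8), np.int64(-114), np.int64(24))]
372 [(np.int64(-18), np.int64(-114), np.int64(21)), (np.int64(-7), np.int64(-114), np.int64(21)), (np.int64(-3), np.int64(-8), np.int64(-66)), (np.int64(1), np.int64(-7), np.int64(-66)), (np.int64(2), np.int64(-114), np.int64(22)), (np.int64(8), np.int64(-115), np.int64(22))]
384 [(np.int64(-17), np.int64(-119), np.int64(22)), (np.int64(-6), np.int64(-119), np.int64(23)), (np.int64(-1), np.int64(-119), np.int64(23)), (np.int64(1), np.int64(-118), np.int64(21)), (np.int64(2), np.int64(-120), np.int64(23)), (np.int64(8), np.int64(-119), np.int64(22))]
```

View pics/s3.png

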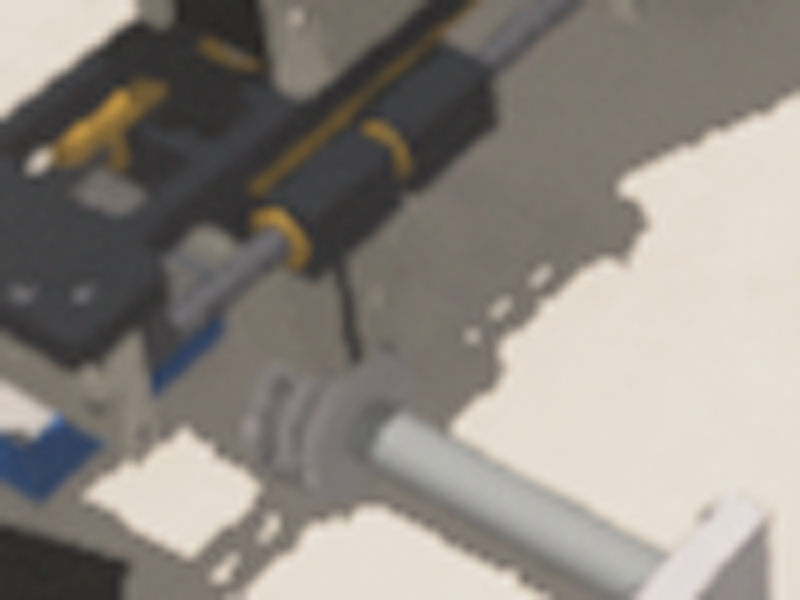

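>>> send_rows:
  plan:
    - [0, 0, 0, 0, 1]
    - [0, 0, 0, 0, 1]
    - [0, 0, 0, 0, 1]
    - [0, 0, 0, 0, 1]
    - [0, 0, 0, 0, 1]
    - [0, 0, 0, 0, 1]
    - [0, 0, 0, 0, 1]
    - [0, 0, 0, 0, 1]
    - [0, 0, 0, 0, 1]
    - [0, -10, 0, 0, 1]
    - [0, -10, 0, 0, 1]
    - [0, -10, 0, 0, 1]

```text
time_s: 6.45
tool_pos: [579.7, 214.1, 26.4]
eef_rot: [0.526, 0.473, -0.472, -0.526]
contact_force: [-0.7, -0.3, -0.5]
grip_width: 0.828
```

```bash
python3 look.py w5;  python3 - <<'E'
from h import *
s=r.state();M=R.from_quat(s["eef_rot"]).as_matrix();print(s["grip_width"])
w=np.load("wrist.npz",allow_pickle=True);print(w["camera_matrix"])
W=(np.load("wristP.npy")-s["tool_pos"])@M
for v in range(240,300,6):print(v,[tuple(int(k) for k in np.nan_to_num(W[v,u]).round()) for u in (125,145,155,165,172,178,182)])
save("w5c",cv2.resize(w["color"][210:360,60:260],(800,600),interpolation=cv2.INTER_CUBIC))
E
```

```text
[579.7 214.1  26.4] [ 0.01  0.72 -0.69  1.73  0.56  0.9   0.55] 6.45 0.8284353290975762 [-0.7 -0.3 -0.5]
[[ 0.106  0.001 -0.994]
 [ 0.994  0.001  0.106]
 [ 0.001 -1.    -0.001]] 83.92926581169395
0.95 [462.1, 1.3, 558.6, 92.7] [496.6 330.8  29.1] [466.2 314.1  -2.2] [512.1 368.1  43. ]
0.87 [231.8, 0.0, 326.3, 282.2] [515.8 219.4  27.9] [460.7 190.5  -1.4] [597.2 249.   41.7]
0.9143668581961997
[[375.60235194   0.         281.56030538]
 [  0.         375.60235194 214.33822361]
 [  0.           0.           1.        ]]
240 [(-93, 26, -1), (-80, 25, -1), (-75, 27, -2), (-70, 28, -2), (-65, 27, -1), (-61, 26, -1), (-58, 25, -1)]
246 [(-93, 27, -5), (-81, 26, -5), (-76, 27, -5), (-69, 27, -5), (-65, 27, -5), (-62, 28, -6), (-59, 27, -5)]
252 [(-93, 25, -8), (-81, 24, -8), (-76, 27, -9), (-69, 26, -9), (-66, 27, -9), (-62, 26, -9), (-59, 26, -9)]
258 [(-94, 27, -13), (-82, 26, -13), (-76, 27, -13), (-70, 26, -13), (-66, 27, -13), (-62, 27, -13), (-44, -29, 11)]
264 [(-94, 25, -16), (-82, 26, -16), (-76, 27, -17), (-50, -35, 11), (-47, -35, 11), (-44, -35, 11), (-42, -36, 11)]
270 [(-95, 26, -20), (-83, 26, -21), (-52, -41, 11), (-47, -42, 11), (-45, -40, 11), (-42, -42, 11), (-41, -41, 11)]
276 [(-40, -95, 34), (-54, -47, 11), (-50, -47, 11), (-46, -46, 11), (-43, -48, 11), (-41, -46, 11), (-40, -45, 10)]
282 [(-39, -97, 33), (-52, -53, 11), (-48, -52, 11), (-45, -52, 11), (-42, -53, 11), (-40, -51, 10), (-39, -50, 10)]
288 [(-40, -95, 31), (-51, -56, 11), (-47, -57, 11), (-43, -57, 11), (0, 0, 0), (-39, -53, 9), (-38, -53, 9)]
294 [(-40, -96, 30), (-49, -61, 11), (-46, -61, 11), (-41, -63, 12), (-40, -59, 10), (-38, -59, 9), (-38, -55, 7)]
```

View pics/w5.png

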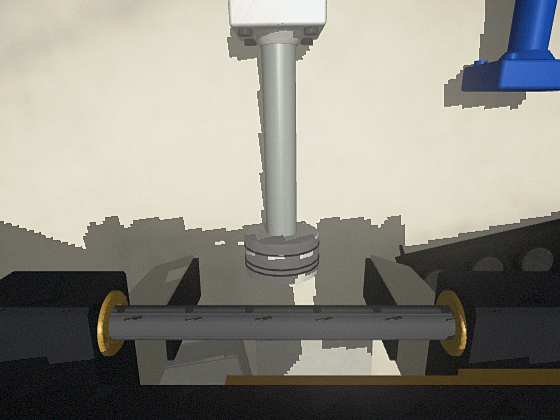

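View pics/w5c.png

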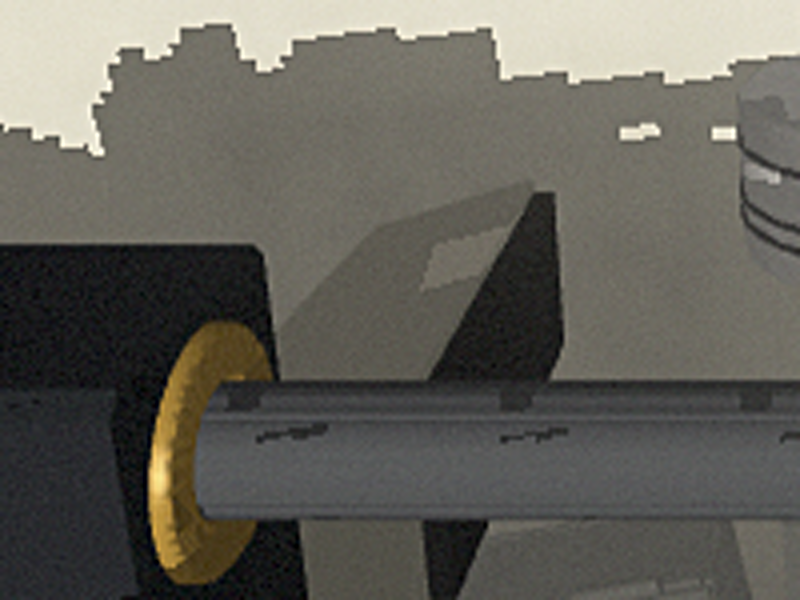

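>>> send_rows:
  plan:
    - [0, 10, 0, 0, 1]
    - [0, 20, 0, 0, 1]
    - [0, 28, 0, 0, 1]
    - [0, 34, 0, 0, 1]
    - [0, 36, 0, 0, 1]
    - [0, 36, 0, 0, 1]

```text
time_s: 7.05
tool_pos: [578.6, 213.6, -11.6]
eef_rot: [-0.525, -0.472, 0.473, 0.526]
contact_force: [0.6, 0.2, 0.8]
grip_width: 0.999
```

```bash
python3 look.py w6;  python3 - <<'E'
from h import *
s=r.state();M=R.from_quat(s["eef_rot"]).as_matrix();print(s["grip_width"])
w=np.load("wrist.npz",allow_pickle=True)
W=(np.load("wristP.npy"))
T=(W-s["tool_pos"])@M
m=(abs(T[...,2]-10.5)<2.5)&(T[...,0]<-38)&(T[...,0]>-68)&(T[...,1]<-5)&(T[...,1]>-60)
v,u=np.where(m);print(v.min(),u[v.argmin()],np.percentile(T[m][:,1],[95,99,100]),np.percentile(W[m][:,2],[0,1,5]))
b=(W[...,2]<6)&(W[...,0]>500)&(W[...,0]<620)&(abs(W[...,1]-214)<60);print("bench z",np.median(W[b][:,2]))
save("w6c",cv2.resize(w["color"][210:360,160:360],(800,600),interpolation=cv2.INTER_CUBIC))
im=r.get_image("scene");save("s4",cv2.resize(im["color"][230:305,160:260],(800,600),interpolation=cv2.INTER_CUBIC))
E
```

```text
[578.6 213.6 -11.6] [-0.01  0.76 -0.66  1.75  0.6   0.84  0.52] 7.05 0.9988126668337118 [0.6 0.2 0.8]
[[ 0.105 -0.002 -0.994]
 [ 0.994 -0.001  0.105]
 [-0.001 -1.     0.001]] 83.94735805035941
0.9 [501.6, 47.6, 560.0, 93.3] [501.  316.2  20.8] [492.2 314.2  -1.9] [508.7 333.5  38.3]
0.6 [219.9, 0.0, 340.0, 303.8] [519.1 219.5  27. ] [461.4 189.5  -2.4] [601.2 245.   91.6]
0.9983433551169251
241 152 [-9.37663928 -8.81509719 -8.27056917] [-2.2471057  -1.70091193 -1.13972044]
bench z -0.6541119578348384
```

View pics/w6c.png

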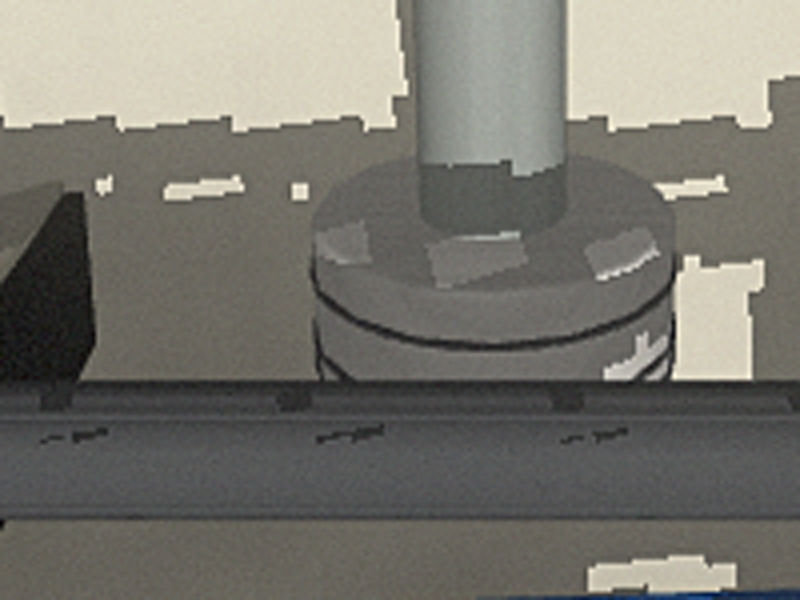

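View pics/s4.png

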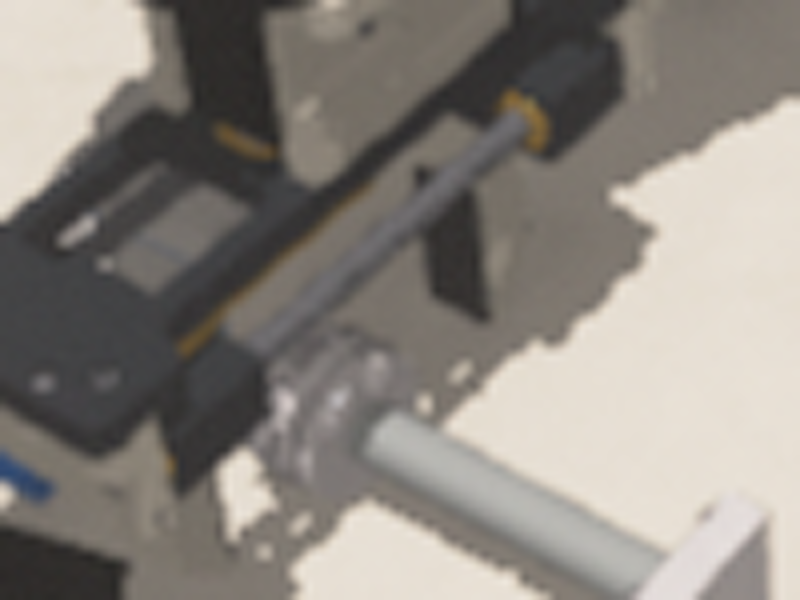

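>>> send_rows:
  plan:
    - [0, 4, 0, 0, 1]
    - [0, 6, 0, 0, 1]
    - [0, 6, 0, 0, -1]
    - [0, 6, 0, 0, -1]
    - [0, 6, 0, 0, -1]
    - [0, 6, 0, 0, -1]
    - [0, 6, 0, 0, -1]
    - [0, 6, 0, 0, -1]
    - [0, 6, 0, 0, -1]
    - [0, 6, 0, 0, -1]
    - [0, 6, 0, 0, -1]
    - [0, 6, 0, 0, -1]
  grip_force: 8

```text
time_s: 8.2
tool_pos: [579.3, 213.8, -16.4]
eef_rot: [0.526, 0.473, -0.473, -0.526]
contact_force: [0.8, 0.5, -0.5]
grip_width: 0.433
```

>>> send_rows:
  plan:
    - [0, 0, 0, 0, -1]
    - [0, 0, 0, 0, -1]

```text
time_s: 8.37
tool_pos: [579.2, 213.8, -16.5]
eef_rot: [0.526, 0.473, -0.473, -0.526]
contact_force: [0.6, 0.5, -0.0]
grip_width: 0.43
```

```bash
python3 look.py w7;python3 fit.py; python3 - <<'E'
from h import *
im=r.get_image("scene");save("s5",cv2.resize(im["color"][230:305,160:260],(800,600),interpolation=cv2.INTER_CUBIC))
E
```

```text
[579.2 213.8 -16.5] [-0.01  0.77 -0.65  1.75  0.6   0.83  0.51] 8.3667 0.4302655570951125 [ 0.6  0.5 -0. ]
[[ 0.106  0.    -0.994]
 [ 0.994 -0.     0.106]
 [-0.    -1.    -0.   ]] 83.93090073191932
0.87 [508.3, 49.3, 560.0, 89.8] [501.  316.3  17.8] [492.7 313.8  -2.2] [508.5 337.3  33.5]
0.69 [217.0, 2.6, 339.6, 303.3] [520.2 219.3  26.8] [463.3 194.1  -1.9] [583.2 243.1  87.1]
9058 [ 9.9508578e-01 -9.9016435e-02  5.1670349e+02  2.1959039e+02] -5.6825347
[[470.3 204.8   8.4]
 [479.8 242.5  38.6]] [474.9 223.7  24.2]
 top [[470.5 205.6  36. ]
 [475.9 241.   39.3]]
[[559.  185.8   9.9]
 [588.5 247.5  57.9]] [575.3 218.   34. ]
 top [[564.8 186.4  36.2]
 [589.3 244.4  58.4]]
```

View pics/w7.png

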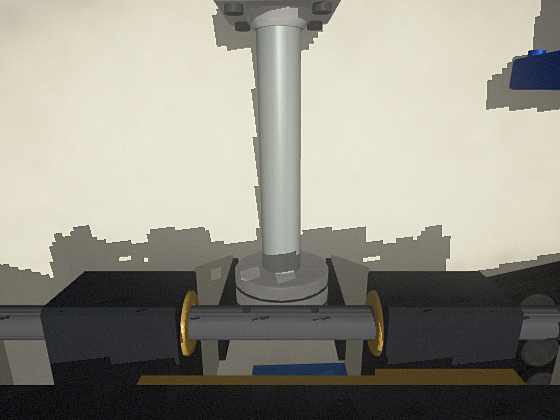

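View pics/s5.png

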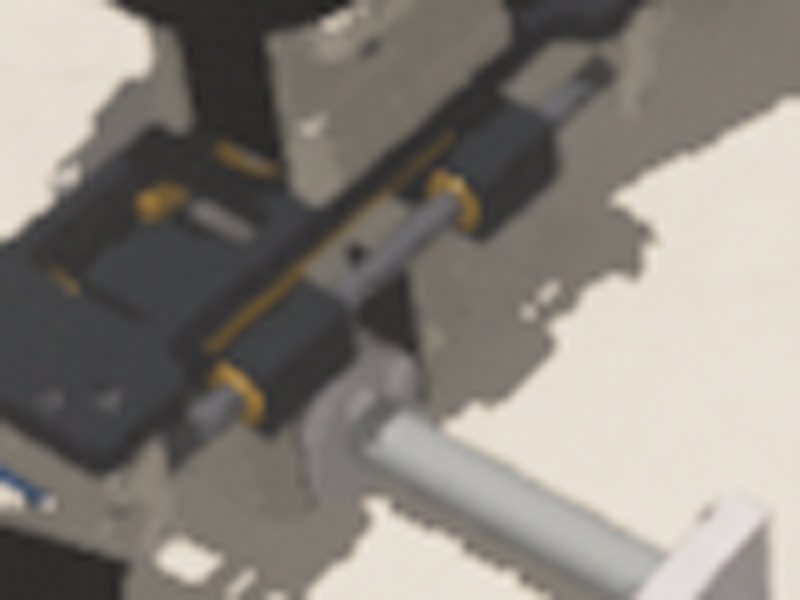

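>>> send_rows:
  plan:
    - [0, -5, 1, 0, -1]
    - [0, -10, 2, 0, -1]
    - [0, -15, 4, 0, -1]
    - [0, -20, 5, 0, -1]
    - [0, -25, 7, 0, -1]
    - [0, -30, 9, 0, -1]
    - [0, -35, 12, 0, -1]
    - [0, -39.5, 14, 0, -1]
    - [0, -39.5, 14, 0, -1]
    - [0, -39.5, 14, 0, -1]

```text
time_s: 9.35
tool_pos: [565.3, 215.3, 23.4]
eef_rot: [0.526, 0.473, -0.473, -0.526]
contact_force: [-0.1, 0.4, -2.2]
grip_width: 0.433
```

```bash
cat > l2.py <<'E'
from h import *
import sys
s=r.state();print(np.round(s["tool_pos"],1),s["time_s"],s["grip_width"],np.round(s["contact_force"],1))
im=r.get_image("scene");a=im["color"][215:335,170:290]
w=r.get_image("wrist")["color"]
save(sys.argv[1],np.hstack([cv2.resize(a,(400,400),interpolation=cv2.INTER_CUBIC),cv2.resize(w,(400,300)).repeat(1,0)if 0 else cv2.copyMakeBorder(cv2.resize(w,(400,300)),50,50,0,0,0)]))
E
python3 l2.py m1
```

```text
[565.3 215.3  23.4] 9.35 0.43317036232147954 [-0.1  0.4 -2.2]
```

View pics/m1.png

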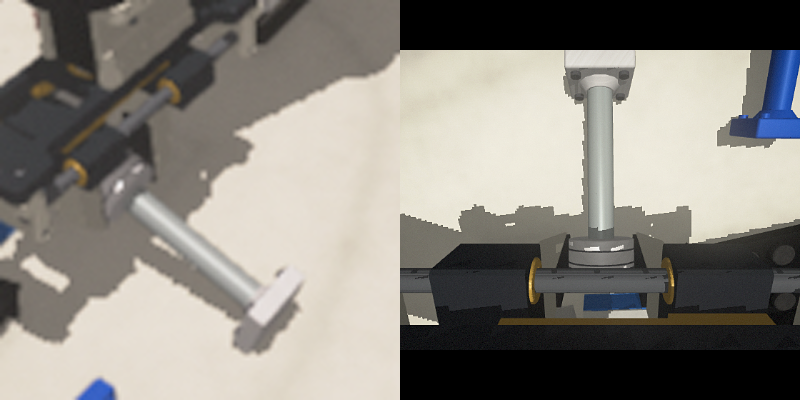

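>>> send_rows:
  plan:
    - [0, -9, 5.6, 0, -1]
    - [0, -17.3, 12, 0, -1]
    - [0, -25, 19, 0, -1]
    - [0, -32.3, 26.7, 0, -1]
    - [0, -38.8, 35, 0, -1]
    - [0, -44.5, 43.8, 0, -1]
    - [0, -49.5, 53, 0, -1]
    - [0, -53.6, 62.8, 0, -1]
    - [0, -53.6, 62.8, 0, -1]
    - [0, -53.6, 62.8, 0, -1]

```text
time_s: 10.28
tool_pos: [502.9, 222.0, 77.3]
eef_rot: [0.526, 0.473, -0.473, -0.525]
contact_force: [1.8, -1.2, 3.5]
grip_width: 0.432
```

```bash
python3 l2.py m2
```

```text
[502.9 222.   77.3] 10.2833 0.43181181818889797 [ 1.8 -1.2  3.5]
```

View pics/m2.png

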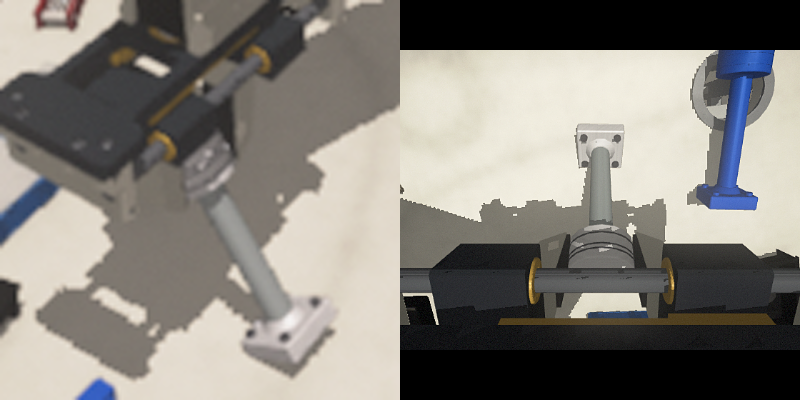

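>>> send_rows:
  plan:
    - [0, -3.2, 10, 0, -1]
    - [0, -5.6, 20.3, 0, -1]
    - [0, -6.5, 25.5, 0, -1]
    - [0, -7, 30.7, 0, -1]
    - [0, -7.4, 36, 0, -1]
    - [0, -7.6, 41.2, 0, -1]
    - [0, -7.5, 45, 0, -1]
    - [0, -7.5, 45, 0, -1]
    - [0, -7.5, 45, 0, -1]

```text
time_s: 11.13
tool_pos: [457.3, 226.7, 84.1]
eef_rot: [-0.526, -0.473, 0.473, 0.526]
contact_force: [-0.4, -0.2, 5.5]
grip_width: 0.433
```

```bash
python3 l2.py m3; cat > tilt.py <<'E'
from h import *
# rod axis from scene + wrist-independent cloud: points on rod z 25..85
im=r.get_image("scene");P=cloud(im)
s=r.state();x0,y0=s["tool_pos"][:2]
for o in r.outline_of("scene","pillar_tall"):
    p=P[o["mask"]&(im["depth"]>0)];print(o["confidence"],o["bbox"],np.median(p,0).round(),p.min(0).round(),p.max(0).round())
b=(abs(P[...,1]-225)<45)&(P[...,0]>400)&(P[...,0]<530)
for lo in range(-5,150,10):
    p=P[b&(P[...,2]>=lo)&(P[...,2]<lo+10)]
    if lo>5 and len(p):print(lo,len(p),p.min(0).round(),p.max(0).round(),np.median(p,0).round(1))
p=P[b&(P[...,2]>26)&(P[...,2]<75)]
if len(p)>20:
    l=cv2.fitLine(p.astype(np.float32),cv2.DIST_HUBER,0,.01,.01).ravel();print(len(p),l,np.degrees(np.arccos(abs(l[2]))))
E
python3 tilt.py
```

```text
[457.3 226.7  84.1] 11.1333 0.4333328648555882 [-0.4 -0.2  5.5]
0.97 [242.9, 266.7, 272.6, 331.4] [444. 233.  25.] [421. 138.  -3.] [495. 249. 135.]
0.79 [182.3, 330.3, 258.2, 394.2] [440. 346.  28.] [380. 315. -16.] [512. 369.  43.]
15 185 [422. 209.  15.] [458. 249.  25.] [433.2 232.1  17. ]
25 35 [437. 224.  25.] [451. 235.  35.] [441.  232.3  29.9]
35 36 [439. 222.  35.] [452. 236.  45.] [442.6 231.9  40.7]
45 38 [440. 222.  45.] [453. 235.  54.] [445.  232.6  50.7]
55 38 [443. 222.  56.] [458. 235.  65.] [446.7 231.9  61.1]
65 35 [444. 224.  65.] [457. 235.  74.] [448.4 232.1  69.8]
75 43 [446. 223.  75.] [459. 234.  85.] [449.3 231.9  80.2]
85 37 [448. 224.  85.] [460. 235.  95.] [451.1 231.3  89.8]
95 14 [450. 223.  95.] [457. 234.  99.] [452.  230.9  96.4]
105 37 [441. 200. 108.] [453. 254. 115.] [446.3 232.1 112.9]
115 134 [440. 192. 115.] [464. 264. 125.] [446.4 236.3 120.3]
125 162 [441. 191. 125.] [464. 264. 135.] [447.5 232.2 130.4]
135 82 [443. 190. 135.] [462. 265. 145.] [450.2 251.6 139.9]
145 67 [443. 191. 146.] [465. 266. 155.] [450.7 205.2 149.9]
179 [2.0916231e-01 1.7781354e-02 9.7771931e-01 4.4553842e+02 2.3168265e+02
 5.0915321e+01] 12.117462
```

View pics/m3.png

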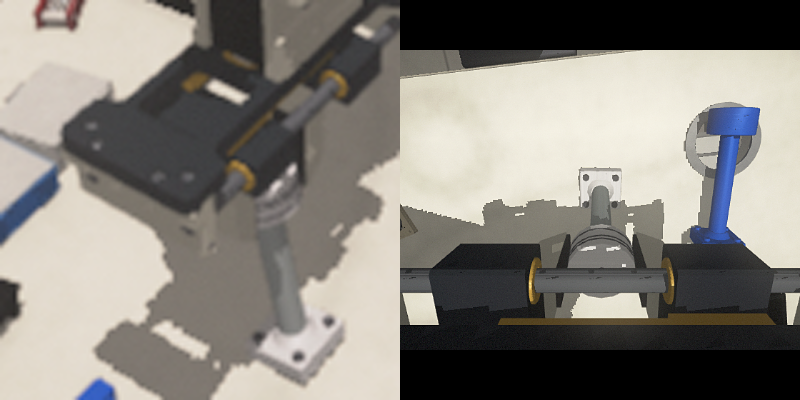

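>>> send_rows:
  plan:
    - [0, 0, 4, 0, -1]
    - [0, 0, 8, 0, -1]
    - [0, 0, 12, 0, -1]
    - [0, 0.5, 16, 0, -1]
    - [0, 1, 20, 0, -1]
    - [0, 1, 20, 0, -1]
    - [0, 1, 20, 0, -1]
    - [0, 1, 20, 0, -1]

```text
time_s: 12.0
tool_pos: [437.8, 228.6, 82.9]
eef_rot: [-0.526, -0.473, 0.473, 0.526]
contact_force: [-0.4, -0.9, -2.5]
grip_width: 0.436
```

```bash
python3 l2.py m4; python3 tilt.py
```

```text
[437.8 228.6  82.9] 12.0 0.4359725061138689 [-0.4 -0.9 -2.5]
0.82 [245.4, 269.9, 271.8, 331.5] [434. 234.  18.] [418. 127.  -3.] [475. 253. 131.]
0.82 [185.1, 329.6, 259.1, 394.3] [440. 346.  28.] [ 379.  266. -183.] [532. 369.  43.]
15 48 [423. 214.  15.] [454. 245.  24.] [434.9 233.1  17. ]
25 32 [433. 225.  25.] [446. 237.  35.] [437.5 233.4  29.7]
35 32 [433. 225.  36.] [446. 236.  44.] [436.2 233.3  39.7]
45 33 [433. 225.  45.] [445. 236.  55.] [436.1 234.   50.4]
55 36 [433. 224.  55.] [447. 236.  65.] [436.9 233.4  59.9]
65 37 [433. 224.  65.] [447. 236.  75.] [437.1 233.1  70.5]
75 25 [433. 227.  76.] [447. 236.  85.] [437.  233.6  80. ]
85 20 [433. 227.  86.] [439. 236.  94.] [435.7 231.5  89.2]
105 56 [422. 199. 107.] [433. 258. 115.] [426.  235.4 111.2]
115 120 [422. 193. 115.] [442. 266. 125.] [427.7 239.1 120.9]
125 136 [422. 194. 125.] [442. 267. 135.] [427.7 235.1 129.4]
135 63 [424. 192. 135.] [445. 267. 145.] [430.8 253.7 140. ]
145 49 [424. 190. 145.] [444. 267. 155.] [432.1 207.3 148.2]
165 [-4.6421611e-04 -8.9382511e-03  9.9995989e-01  4.3732397e+02
  2.3297868e+02  5.1608536e+01] 0.5131999
```

View pics/m4.png

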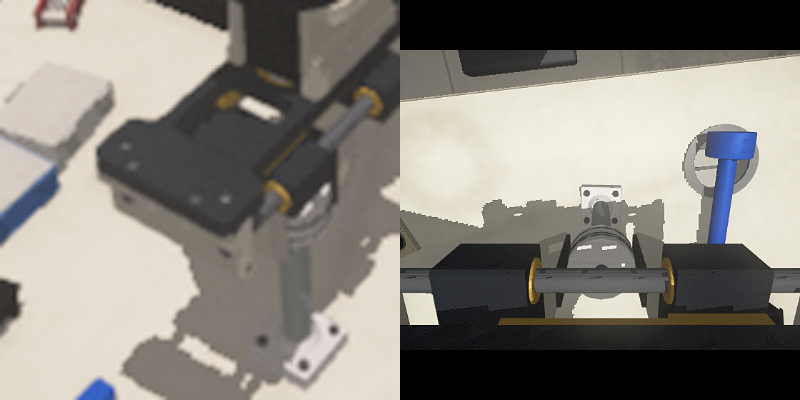

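>>> send_rows:
  plan:
    - [0, 0.5, 0, 0, -1]
    - [0, 0.5, 0, 0, -0.1]
    - [0, 0.5, 0, 0, -0.05]
    - [0, 0.5, 0, 0, 0.1]
    - [0, 0.5, 0, 0, 0.3]
    - [0, 0.5, 0, 0, 0.6]
    - [0, 0.5, 0, 0, 1]
    - [0, 0.5, 0, 0, 1]
    - [0, 0.5, 0, 0, 1]
    - [0, 0.5, 0, 0, 1]
    - [0, 0.5, 0, 0, 1]
    - [0, 0.5, 0, 0, 1]

```text
time_s: 13.2
tool_pos: [438.2, 228.7, 82.6]
eef_rot: [0.526, 0.473, -0.473, -0.526]
contact_force: [0.5, 0.0, -0.0]
grip_width: 0.991
```

```bash
python3 l2.py m5; python3 tilt.py|tail -1
```

```text
[438.2 228.7  82.6] 13.2 0.9910885440112412 [ 0.5  0.  -0. ]
  2.3294667e+02  5.0755852e+01] 2.9197361
```

View pics/m5.png

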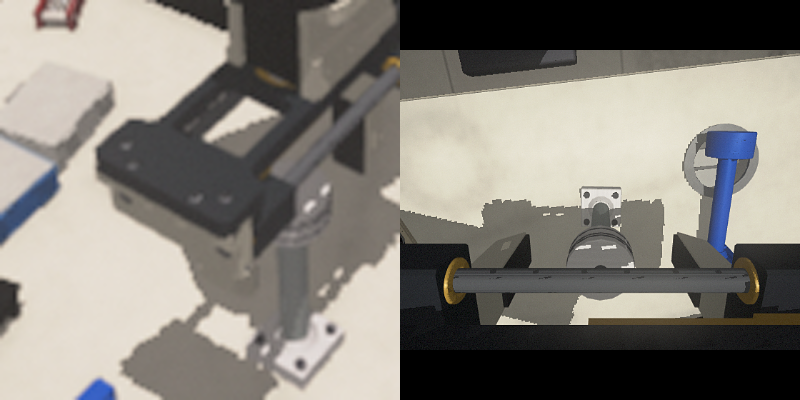

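The pillar stands free between the open fingers: table at about (600,260) and foot at (600,205) in the right half. I'll now retreat straight up.

>>> send_rows:
  plan:
    - [0, -10, 0, 0, 1]
    - [0, -25, 0, 0, 1]
    - [0, -45, 0, 0, 1]
    - [0, -70, 0, 0, 1]
    - [0, -95, 0, 0, 1]
    - [0, -120, 0, 0, 1]
    - [0, -145, 0, 0, 1]
    - [0, -145, 0, 0, 1]
    - [0, -145, 0, 0, 1]
    - [0, -145, 0, 0, 1]

```text
time_s: 14.23
tool_pos: [438.0, 228.5, 227.6]
eef_rot: [0.526, 0.473, -0.473, -0.526]
contact_force: [-0.0, 0.1, 0.2]
grip_width: 1.006
```

```bash
python3 l2.py m6; python3 tilt.py; python3 - <<'E'
from h import *
im=r.get_image("top");P=cloud(im)
for q in("pillar_tall","pillar_short"):
    for o in r.outline_of("top",q):
        p=P[o["mask"]&(im["depth"]>0)];print(q,o["confidence"],o["bbox"],np.median(p,0).round())
E
```

```text
[438.  228.5 227.6] 14.2333 1.0060861750564887 [-0.   0.1  0.2]
0.62 [243.3, 260.0, 270.3, 332.0] [438. 234.  79.] [420. 170.  -2.] [488. 249. 131.]
15 47 [432. 221.  15.] [451. 238.  25.] [437.6 232.9  17.9]
25 31 [434. 226.  26.] [449. 236.  35.] [439.  233.6  30.9]
35 28 [434. 226.  36.] [448. 236.  44.] [438.  233.3  40. ]
45 35 [434. 225.  45.] [448. 236.  55.] [439.1 233.2  49.7]
55 34 [435. 225.  55.] [448. 236.  65.] [437.9 232.5  60.3]
65 35 [434. 225.  65.] [447. 236.  75.] [438.9 233.2  70.7]
75 33 [435. 225.  76.] [446. 235.  85.] [437.2 232.8  81.1]
85 29 [434. 226.  85.] [449. 236.  94.] [439.3 234.   89.3]
105 67 [423. 216. 107.] [457. 247. 115.] [431.8 242.7 112.2]
115 98 [422. 214. 115.] [456. 248. 125.] [433.2 243.5 120.3]
125 359 [423. 208. 125.] [462. 247. 131.] [441.5 228.9 128.9]
163 [-3.2505123e-03 -8.0608074e-03  9.9996221e-01  4.3898318e+02
  2.3289629e+02  5.1572567e+01] 0.49810818
pillar_tall 0.63 [136.8, 209.0, 158.4, 223.2] [501. 333.  39.]
pillar_short 0.53 [388.6, 198.7, 407.6, 230.3] [ 495. -338.   31.]
```

View pics/m6.png

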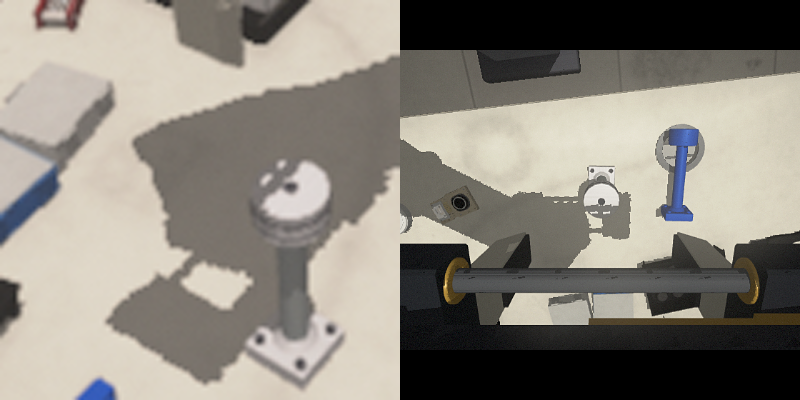

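The pillar is upright with its table top at 129–131 mm and a tilt of about 0.5°. The gripper is well clear above it.

```bash
python3 -c "
from bench import r
print(r.close_job())"
```

```text
the job is handed in; nothing more can be done
None
```

The longer grey pillar now stands on its square foot, table up, and the job was handed in at about 14.5 s of the 42 s allowed; no verdict is reported.

**How it was done:** I held the round table at 8 N and raised it in an arc about the foot's lower edge. I let go once it was vertical and backed off straight up.

**Last checks:**
- **Tilt:** the rod measured about 0.5° from vertical. One reading just after release, with the gripper still around it, gave 2.9°.
- **Height:** the table's top is at 129–131 mm, which fits the 130 mm pillar standing flat on the bench.
- **Foot position:** the foot is about 25 mm from where it started (limit 80 mm).
- **Shorter pillar:** its measured position is unchanged to about 1 mm.
- **Robot:** the gripper is clear of everything and the contact force reads about zero.

**What disagreed:**
- **Fingertips:** the first grasp closed on nothing, just above the table. In the pictures the fingertips sit about 24 mm behind the reported TCP, not 11 mm ahead as described. I lowered the tool by that difference, and the second grasp held at 40 mm opening, the width of the table.
- **Angle while raising:** near the top the pillar leaned about 12° from vertical where the planned arc gave 8°. I corrected this from the measured tilt.
- **Top camera:** after the lift, the detector in that view reported only the blue look-alike as the tall pillar. My final check of the pillar rests on the scene and wrist views.

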